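# Wind the lens carriage on by one turn of the hand wheel

### The arm

A 6-joint arm with a two-finger parallel gripper is mounted at the origin on the work surface. World frame = base frame: x ahead of the robot, y to its left, z up, the work surface at z = 0. Lengths are in m, angles in degrees, forces in N, time in s.
With the tool pointing down it reaches from about 0.35 to 0.875 m from the base axis. Payload 4.2 kg.
Tool frame: the origin (TCP) lies on the centre line of the jaws, within the pads' length; the fingertips stand 25 mm ahead of it and the grasp point (between the pads) lies 6 mm ahead of it; z points along the fingers, y is the line along which they close (so a half turn about z gives the same grasp; the last joint's range is limited). The gripper opens to 87 mm and grips with 3 to 60 N. Pads are 19 mm wide; open, the fingers measure 117 mm over their backs; the gripper's body (75 mm by 190 mm) begins 51 mm behind the grasp point.
Start: joints at [86.436, 22.042, 0.453, 0, -68.411, -14.817], TCP at [0.197, 0.593, 0.248] pointing down, gripper open.
Joint ranges: [-179.83, 179.83], [-69.29, 118.12], [-61.27, 80.66], [-181.25, 117.63], [-171.15, -9.14], [-177.46, 177.46]. Speed limits (degrees/s): [159.86, 159.86, 180, 180, 180, 180].

### API

Orientations are given as a 3x3 rotation matrix whose columns are the frame's x, y, z axes.
In Python, from station import r gives the robot as it stands.
- The arm moves only by the tool move_arm, never from a script. Its argument "series" is a list of rows, each an object with "grip": the opening, from 0 (shut) to 1 (fully open); "xyz": the shift along the tool's x, y, z in mm, a list of three; "angular": the turn, a rotation vector about the tool's x, y, z in rad, a list of three. A call has 1 to 10 rows; each row is the pose to reach, as a shift and turn from the pose commanded when the call began, along the tool's axes at that moment; what a row does not reach only later rows make up. A row lasts 1/10 s, in which the tool goes at most 50 mm and 8.59 degrees, less where a joint would pass 70% of its speed; a pose out of reach is approached as far as the arm can. A call with a gripper value outside its range is refused whole. The fingers move at their own pace and stop on an object; the grip force is fixed at half the most. Time passes only in rows, so rows that repeat a pose let the fingers close. It gives the time, the measured TCP pose, the force, the opening and the grip force at its end, in the units of the state.
- r.sense(): the state, without advancing time (a new reading comes with each control period).
- r.capture(name): name is "scene" or "side" or "wrist"; returns a dict with "img" (400x640x3 uint8, red, green, blue), "camera_matrix" (3x3 intrinsics, pixels), "k1" (the pictures are not rectified: a ray, as slopes to the right and down, at radius r is drawn at 1 + k1 r^2 times it, then the intrinsics apply), "rvec" (rotation vector, rad) and "tvec" (3), from world to camera coordinates, as OpenCV has them; the wrist camera has in their place "hand_eye" (4x4, takes a point from camera to tool coordinates, whose origin is the TCP and whose axes are the flange's). Camera axes: x right, y down, z forward; pixel columns grow to the right and rows downward; lengths in m; the calibration is good to about 2 mm. A picture is of the moment at which its call begins: read the wrist's pose just before it. There is no depth.
- r.finish_job(): hands the job in; it is judged then, once.
The state is a dict: "time_s": time; "joints": joint angles; "joint_velocities": joint speeds; "effort": joint torques, N m; "tcp_pos": TCP position; "ee_rot": TCP orientation; "wrist_force": force on the tool from outside, world axes, zero at the start; "moment": the same for the moment, N m; "gripper_width": opening from 0.0 (shut) to 1.0 (fully open); "gripper_force": force on a finger pad.
Only numpy, scipy, OpenCV 4.12 (cv2) and the standard library are available. Lean on these libraries where they do the work, as an engineer would, in place of code of your own. Each camera call takes 0.05 s, during which the arm holds its last target. There are 200 camera calls.

### The job

The hand wheel lying on top of the white gearbox has its upright handle at the fixed pointer. Push the wheel round by that handle with the fingertips through exactly one full turn clockwise as seen from above, so that the handle stands at the pointer again, then leave it. Only push the handle lightly, never grip it, and leave the eyepiece, the lens tube and the screwdriver where they are.

Things in the scene. Friction and masses are not known exactly. Their poses are not given: they have to be found in the camera images.
- handwheel (a joint): angle of the hand wheel in rad: 0 at the start, with the handle at the pointer, growing as the wheel turns clockwise seen from above; 6.283 is one full turn. It has no stop and turns on past a full turn. The wheel is horizontal, axis vertical: a bare steel rim 154 mm across outside, 14 mm thick, three thin aluminium spokes and an aluminium hub no higher than the rim. A steady drag of 0.2 N m (about 3 N at the handle) keeps it wherever it is left; it does not coast.
- handle_top (a point): centre of the top of the wheel's handle: a plain upright black round post, 22 mm in diameter, standing on the rim at the end of one spoke, its axis 70 mm from the wheel axis. Its top is 160 mm above the table; the post is clear to push for its top 45 mm, the rim's top being 111 mm above the table. It is a sleeve that spins freely about its own axis, as crank handles do; it goes round with the wheel, and so does this point.
- wheel_axis (a point): point on the wheel's vertical axis at the middle of the rim's thickness, 104 mm above the table. Does not move. Its own +x axis points to the pointer, z is up; nothing near the axis rises above the rim except the handle.
- pointer (a point): top of the tip block of the fixed zero pointer: a dark steel arm that comes out from beneath the wheel and ends in a small upright block (22 x 8 mm) just outside the rim, centred 100 mm from the wheel axis, its top 96.5 mm above the table, lower than the rim. Handle and pointer are in line, seen from the axis, at the start and after one turn. Can lie in any direction round the wheel.
- gearbox: white painted gearbox, fixed to the table, 200 mm (its x) by 320 mm (its y, from -120 to +200) by 70 mm high; origin on the table under the wheel axis, z up. Along its +x side lies a low rail (top 42 mm) with a lens carriage, up to 125 mm above the table, which stands 100 to 180 mm from the wheel axis on the +x side and is driven by the wheel, 20 mm towards +y for each turn.
- handle: the handle post itself; origin on its axis 64 mm below its top; goes round with the wheel.
- eyepiece: loose eyepiece standing on the gearbox deck beside the wheel, 36 mm in diameter, 52 mm tall, aluminium with a black top; origin at the centre of its underside. Leave alone.
- lens_tube: loose lens tube standing on the table on its square black 64 mm foot, 88 mm tall, copper ring on top; origin at the centre of its underside. Leave alone.
- screwdriver: loose screwdriver lying on the table, 170 mm long along its own x; origin underneath its middle. Leave alone.

How it is judged:
By the outcome, as a careful person would: the job done as asked, in the order asked, and still so for the second after the job is handed in, with the robot touching nothing.
It also fails if it takes over 54 s, if anything falls off the work surface, if the arm or the gripper's body presses on something with over 40 N, if the wrist force passes 120 N, or if a joint passes its speed limit or range.

## Working session

There is one attempt and no reset: what is moved stays moved. The work goes in short steps, Python scripts to look and compute and a tool call to move; the robot and the scene stay as the last step left them, time stands still between calls to the robot, and variables do not carry over. Pictures are saved under pics/ and viewed, at most 10 in all, crops included, and the job is handed in when it is done.

Besides the shell and the picture viewer there is one more tool, called after "Emit:" as name(argument=value, ...) on one line, values as JSON. move_arm: Moves the arm, as the interface text tells. Its arguments: {"type":"object","properties":{"series":{"type":"array"}},"required":["series"]}

```bash
mkdir -p pics; python3 - <<'E'
from station import r
import cv2,pickle
s=r.sense();print({k:s[k] for k in('time_s','tcp_pos','ee_rot','joints')})
d={}
for n in('scene','side','wrist'):
    c=r.capture(n);d[n]=c;cv2.imwrite(f'pics/{n}0.png',c['img'][:,:,::-1])
pickle.dump(d,open('d.pkl','wb'));print(d['scene']['tvec'],d['side']['tvec'],d['wrist'].keys())
E
```

```text
{'time_s': 0.0, 'tcp_pos': array([0.19688654, 0.59260809, 0.24647955]), 'ee_rot': array([[ 9.48922018e-01, -3.15510105e-01, -6.15037518e-04],
       [-3.15510699e-01, -9.48919831e-01, -2.03806887e-03],
       [ 5.94100253e-05,  2.12801934e-03, -9.99997734e-01]]), 'joints': array([ 8.64355878e+01,  2.20893084e+01,  3.80857688e-01, -3.00169670e-02,
       -6.84102897e+01, -1.48161645e+01])}
[ 0.17337389 -0.22033153  1.58040114] [-0.55885155  0.26232458  1.01378251] dict_keys(['img', 'camera_matrix', 'k1', 'hand_eye'])
```

View pics/scene0.png

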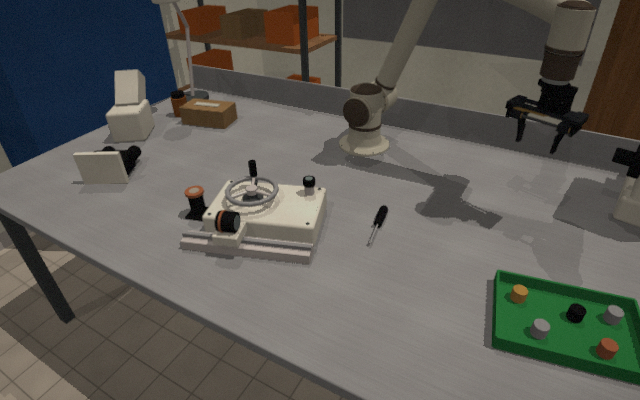

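View pics/side0.png

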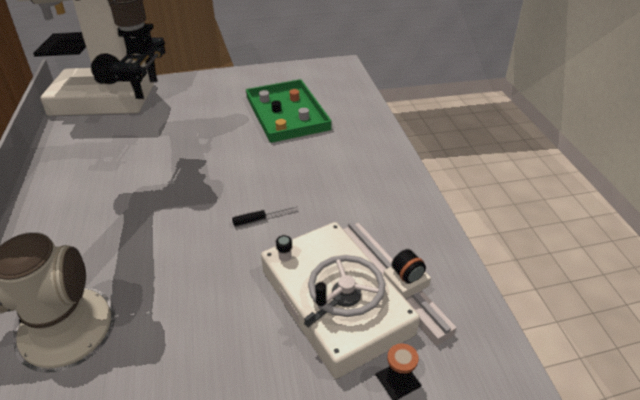

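View pics/wrist0.png

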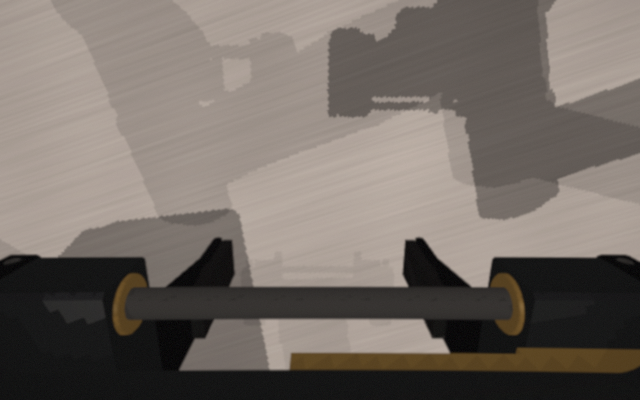

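The gearbox is ahead of the base. The wheel is near (252,191) in scene and (346,286) in side, and the handle top is near (252,162) in scene and (321,287) in side. The pointer is on the robot side, near (310,320) in side. The wrist view shows only table. I'll enlarge both views.

```bash
python3 - <<'E'
import cv2
a=cv2.imread('pics/scene0.png')[150:270,170:340];cv2.imwrite('pics/sc.png',cv2.resize(a,None,fx=4.7,fy=4.7,interpolation=cv2.INTER_CUBIC))
a=cv2.imread('pics/side0.png')[215:365,250:450];cv2.imwrite('pics/si.png',cv2.resize(a,None,fx=4,fy=4,interpolation=cv2.INTER_CUBIC))
E
```

```text
(no output)
```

View pics/sc.png

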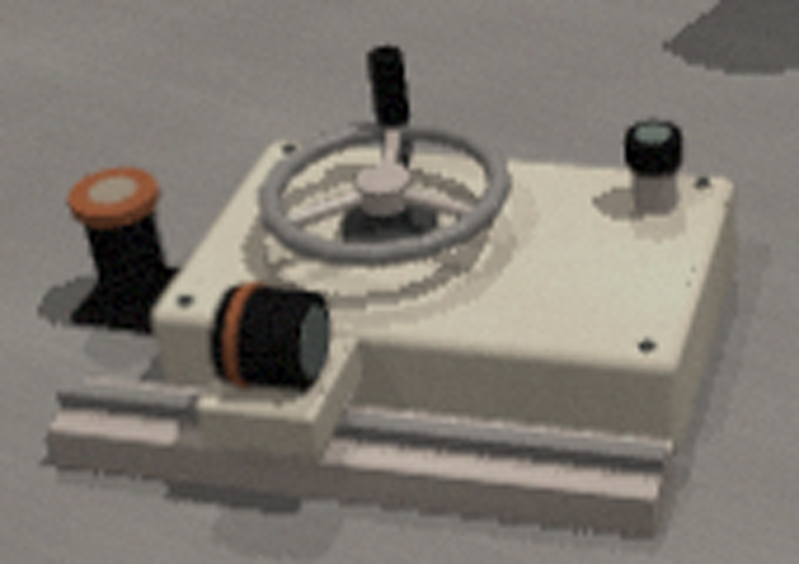

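View pics/si.png

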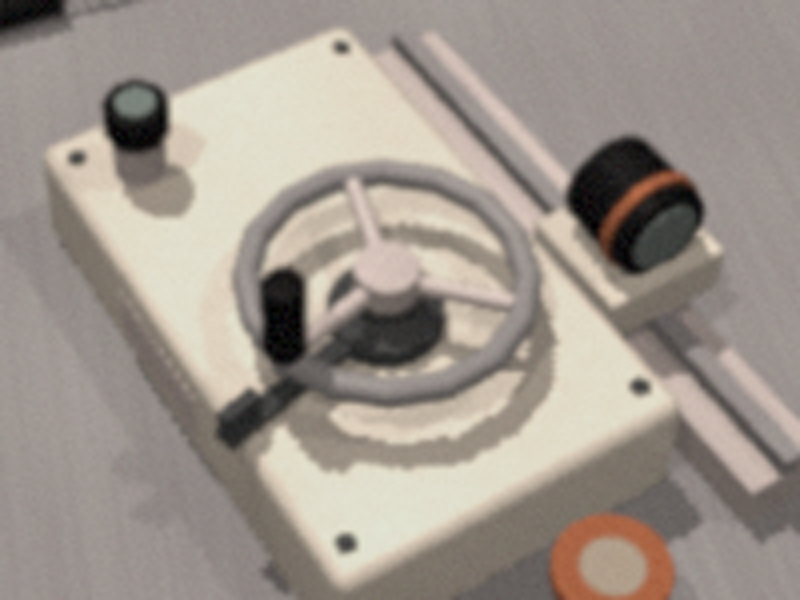

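Crop readings in full-image pixels:

| Point | Scene | Side |
|---|---|---|
| Handle top | (252.1,161.1) | (321,284.3) |
| Rim centre | (251.9,191.1) | (346.8,285.3) |
| Eyepiece top | (308.9,178.3) | (284,239.3) |
| Lens tube top | (194,191.5) | (403.3,356.8) |
| Pointer tip | not read | (309.5,317) |

```bash
cat > h.py <<'E'
import numpy as np,cv2
def ray(c,uv):
    K=np.array(c['camera_matrix']);d=[c['k1'],0,0,0]
    x=cv2.undistortPoints(np.array([[uv]],float),K,np.array(d,float))[0,0]
    R=cv2.Rodrigues(np.array(c['rvec'],float))[0];t=np.array(c['tvec'],float).ravel()
    return -R.T@t,R.T@np.array([x[0],x[1],1])
def atz(c,uv,z):
    o,v=ray(c,uv);return o+v*(z-o[2])/v[2]
def proj(c,p):
    return cv2.projectPoints(np.array(p,float).reshape(-1,3),np.array(c['rvec'],float),np.array(c['tvec'],float),np.array(c['camera_matrix']),np.array([c['k1'],0,0,0],float))[0][:,0]
E
python3 - <<'E'
import pickle;from h import *
from scipy.optimize import least_squares
d=pickle.load(open('d.pkl','rb'))
P={'handle':(.16,(252.1,161.1),(321,284.3)),'axis':(.104,(251.9,191.1),(346.8,285.3)),'eye':(.122,(308.9,178.3),(284,239.3)),'lens':(.088,(194,191.5),(403.3,356.8)),'ptr':(.0965,None,(309.5,317)),
'hub':(.111,(170+382/4.7,150+178/4.7),(250+387/4,215+262/4)),
'bolt1':(.07,(170+184/4.7,150+300/4.7),(250+640/4,215+386/4)),'bolt2':(.07,(170+646/4.7,150+345/4.7),(250+341/4,215+47/4)),'bolt3':(.07,(170+702/4.7,150+183/4.7),(250+76/4,215+157/4)),'bolt4':(.07,(170+289/4.7,150+149/4.7),(250+346/4,215+543/4))}
for k,(z,a,b) in P.items():
    print(k,a and atz(d['scene'],a,z).round(4),atz(d['side'],b,z).round(4))
# handle/axis fit w/ rim outline silhouette: axis extremes
E
```

```text
handle [ 0.5372 -0.1239  0.16  ] [ 0.5356 -0.124   0.16  ]
axis [ 0.6004 -0.0849  0.104 ] [ 0.5937 -0.0923  0.104 ]
eye [0.4913 0.0402 0.122 ] [0.4904 0.0422 0.122 ]
lens [ 0.6627 -0.2537  0.088 ] [ 0.656  -0.2606  0.088 ]
ptr None [ 0.5084 -0.1456  0.0965]
hub [ 0.5959 -0.0895  0.111 ] [ 0.595 -0.086  0.111]
bolt1 [ 0.7085 -0.157   0.07  ] [ 0.7068 -0.1569  0.07  ]
bolt2 [0.6179 0.108  0.07  ] [0.6173 0.1086 0.07  ]
bolt3 [0.4578 0.0547 0.07  ] [0.456  0.0551 0.07  ]
bolt4 [ 0.5478 -0.2098  0.07  ] [ 0.5455 -0.2114  0.07  ]
```

Axis ≈ (0.5953,−0.0888), from the bolts and the hub. The handle is at about 211.5° and the pointer agrees. I plan to push with closed fingers, tips at z≈0.13, above everything except the post. First I travel to a point behind the handle.

Emit:
move_arm(series=[{"grip": 0,"xyz": [15,15,0],"angular": [0,0,0.0]},{"grip": 0,"xyz": [45,45,0],"angular": [0,0,0.05]},{"grip": 0,"xyz": [80,80,0],"angular": [0,0,0.1]},{"grip": 0,"xyz": [115,115,0],"angular": [0,0,0.15]},{"grip": 0,"xyz": [150,150,0],"angular": [0,0,0.2]},{"grip": 0,"xyz": [185,185,0],"angular": [0,0,0.25]},{"grip": 0,"xyz": [220,220,0],"angular": [0,0,0.3]},{"grip": 0,"xyz": [255,255,0],"angular": [0,0,0.35]},{"grip": 0,"xyz": [280,280,0],"angular": [0,0,0.38]},{"grip": 0,"xyz": [290,290,0],"angular": [0,0,0.4]}])

```text
time_s: 1.15
tcp_pos: [0.3812, 0.2236, 0.2475]
ee_rot: [[0.749, -0.663, -0.0], [-0.663, -0.749, -0.0], [-0.0, 0.001, -1.0]]
wrist_force: [-0.3, 1.2, -0.9]
gripper_width: 0.171
gripper_force: 0.0
```

Emit:
move_arm(series=[{"grip": 0,"xyz": [20,8,0],"angular": [0,0,0.0]},{"grip": 0,"xyz": [60,25,0],"angular": [0,0,0.05]},{"grip": 0,"xyz": [105,44,0],"angular": [0,0,0.1]},{"grip": 0,"xyz": [150,62,0],"angular": [0,0,0.15]},{"grip": 0,"xyz": [195,81,0],"angular": [0,0,0.2]},{"grip": 0,"xyz": [240,100,0],"angular": [0,0,0.25]},{"grip": 0,"xyz": [285,119,0],"angular": [0,0,0.3]},{"grip": 0,"xyz": [330,137,0],"angular": [0,0,0.3]},{"grip": 0,"xyz": [370,154,0],"angular": [0,0,0.3]},{"grip": 0,"xyz": [389,162,0],"angular": [0,0,0.3]}])

```text
time_s: 2.15
tcp_pos: [0.5669, -0.1551, 0.2466]
ee_rot: [[0.52, -0.854, -0.001], [-0.854, -0.52, -0.0], [-0.0, 0.001, -1.0]]
wrist_force: [1.1, 0.9, -0.1]
gripper_width: 0.003
gripper_force: 0.0
```

```bash
python3 - <<'E'
from station import r
import cv2
s=r.sense();print(s['tcp_pos'],s['ee_rot'].round(4),s['joints'].round(1))
c=r.capture('side');s=r.sense();print(s['tcp_pos'],s['gripper_width'],s['wrist_force'])
cv2.imwrite('pics/si2.png',cv2.resize(c['img'][150:350,220:470,::-1],None,fx=3,fy=3,interpolation=cv2.INTER_CUBIC))
E
```

```text
[ 0.56688933 -0.15511557  0.24662355] [[ 5.200e-01 -8.542e-01 -1.100e-03]
 [-8.542e-01 -5.200e-01 -3.000e-04]
 [-3.000e-04  1.100e-03 -1.000e+00]] [  0.5  18.5  -5.    0.  -66.5  30.8]
[ 0.56761064 -0.15625733  0.24635667] 0.0029014293652994943 [ 2.18321012 -0.91743453  0.44898327]
```

View pics/si2.png

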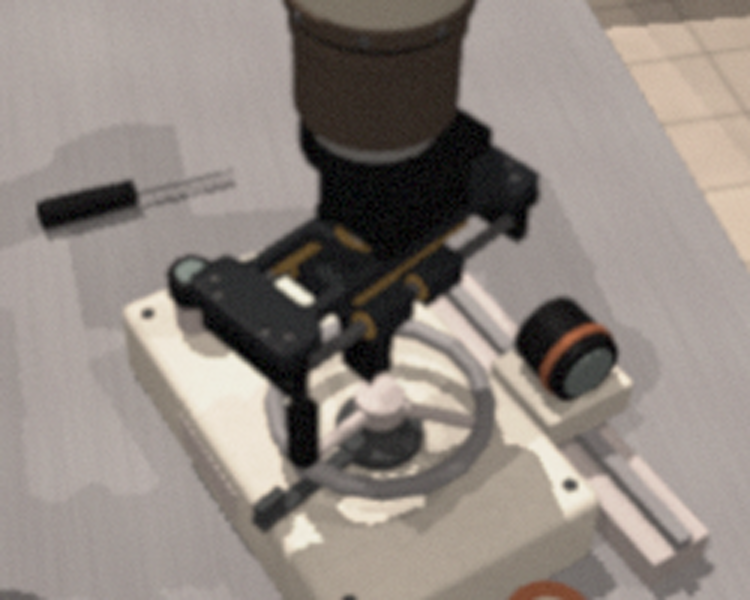

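The gripper is behind the handle (post at crop (303,430)), with the closed fingertips at about (365,375) above the wheel. Next I descend and generate the circle table.

Emit:
move_arm(series=[{"grip": 0,"xyz": [0,0,20],"angular": [0,0,0]},{"grip": 0,"xyz": [0,0,45],"angular": [0,0,0]},{"grip": 0,"xyz": [0,0,70],"angular": [0,0,0]},{"grip": 0,"xyz": [0,0,85],"angular": [0,0,0]},{"grip": 0,"xyz": [0,0,91],"angular": [0,0,0]},{"grip": 0,"xyz": [0,0,91],"angular": [0,0,0]}])

```text
time_s: 2.8
tcp_pos: [0.5657, -0.1517, 0.1558]
ee_rot: [[0.523, -0.852, -0.002], [-0.852, -0.523, 0.0], [-0.001, 0.002, -1.0]]
wrist_force: [-0.3, 0.3, 0.1]
gripper_width: 0.007
gripper_force: 0.0
```

```bash
python3 - <<'E'
from station import r
import numpy as np
s=r.sense();p=s['tcp_pos'];print(p,s['wrist_force'])
R=s['ee_rot'];c=np.array([.5953,-.0888])
q=(p[:2]-c);phi0=np.degrees(np.arctan2(q[1],q[0]))%360;print(phi0,np.hypot(*q))
A=np.round(([np.array([*(c+.073*np.array([np.cos(a),np.sin(a)])-p[:2]),0])@R*1000 for a in np.radians(phi0-5*np.arange(0,75))]))[:,:2]
A[0]=0;A=A.astype(int)
for k in range(0,74,10): print(k,(A[k+1:k+11]-A[k]).tolist())
E
```

```text
[ 0.56566736 -0.15173777  0.15577302] [-0.25489284  0.27219357  0.11444778]
244.78779295469843 0.06956476067457075
0 [[-4, 6], [-9, 9], [-15, 11], [-21, 13], [-28, 14], [-34, 15], [-40, 15], [-47, 14], [-53, 13], [-59, 12]]
10 [[-6, -2], [-12, -5], [-18, -8], [-23, -12], [-28, -16], [-32, -20], [-36, -25], [-40, -30], [-43, -36], [-46, -41]]
20 [[-2, -6], [-4, -12], [-5, -19], [-6, -25], [-6, -31], [-6, -38], [-5, -44], [-3, -50], [-1, -56], [2, -62]]
30 [[3, -6], [6, -11], [10, -16], [15, -20], [20, -24], [25, -28], [30, -31], [36, -34], [42, -36], [48, -38]]
40 [[6, -1], [13, -2], [19, -2], [25, -2], [32, -1], [38, 1], [44, 3], [50, 6], [55, 9], [61, 12]]
50 [[4, 4], [9, 9], [13, 14], [17, 19], [20, 24], [23, 30], [25, 36], [27, 42], [28, 48], [29, 55]]
60 [[0, 6], [-1, 12], [-2, 19], [-3, 25], [-5, 31], [-8, 37], [-11, 42], [-15, 47], [-19, 52], [-23, 57]]
70 [[-5, 4], [-10, 8], [-16, 11], [-21, 14]]
```

Emit:
move_arm(series=[{"grip": 0,"xyz": [-4,6,0],"angular": [0,0,0]},{"grip": 0,"xyz": [-9,9,0],"angular": [0,0,0]},{"grip": 0,"xyz": [-15,11,0],"angular": [0,0,0]},{"grip": 0,"xyz": [-21,13,0],"angular": [0,0,0]},{"grip": 0,"xyz": [-28,14,0],"angular": [0,0,0]},{"grip": 0,"xyz": [-34,15,0],"angular": [0,0,0]},{"grip": 0,"xyz": [-40,15,0],"angular": [0,0,0]},{"grip": 0,"xyz": [-47,14,0],"angular": [0,0,0]},{"grip": 0,"xyz": [-53,13,0],"angular": [0,0,0]},{"grip": 0,"xyz": [-59,12,0],"angular": [0,0,0]}])

```text
time_s: 3.8
tcp_pos: [0.5247, -0.1076, 0.1567]
ee_rot: [[0.523, -0.852, -0.0], [-0.852, -0.523, -0.0], [-0.0, 0.0, -1.0]]
wrist_force: [1.1, -2.8, 2.1]
gripper_width: 0.001
gripper_force: 1.8
```

```bash
python3 - <<'E'
from station import r
import cv2
s=r.sense();print(s['tcp_pos'],s['wrist_force'],s['moment'])
c=r.capture('side')
cv2.imwrite('pics/si3.png',cv2.resize(c['img'][150:350,220:470,::-1],None,fx=3,fy=3,interpolation=cv2.INTER_CUBIC))
E
```

```text
[ 0.52472428 -0.1076019   0.15670856] [ 1.11525362 -2.8028533   2.09145129] [-0.837839   -0.37602644 -0.03027629]
```

View pics/si3.png

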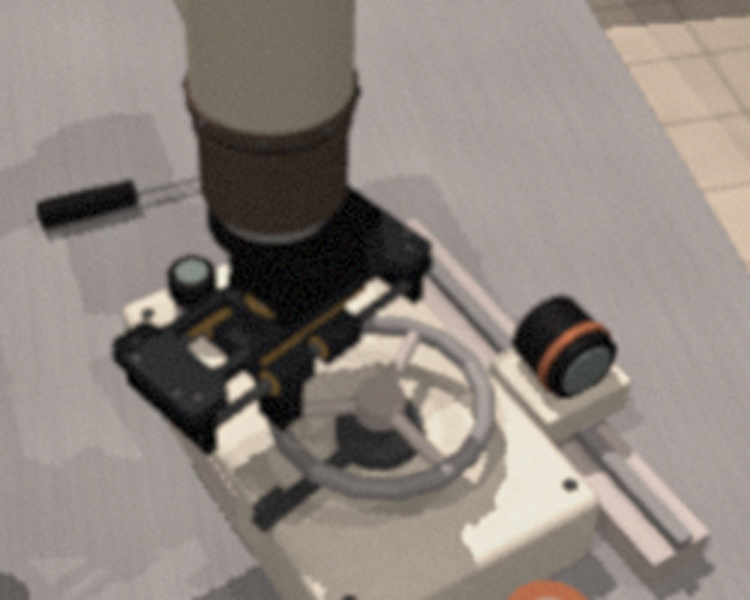

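The wheel has turned (spoke now toward (310,408)) with a contact force of about 3 N, so I continue.

Emit:
move_arm(series=[{"grip": 0,"xyz": [-6,-2,0],"angular": [0,0,0]},{"grip": 0,"xyz": [-12,-5,0],"angular": [0,0,0]},{"grip": 0,"xyz": [-18,-8,0],"angular": [0,0,0]},{"grip": 0,"xyz": [-23,-12,0],"angular": [0,0,0]},{"grip": 0,"xyz": [-28,-16,0],"angular": [0,0,0]},{"grip": 0,"xyz": [-32,-20,0],"angular": [0,0,0]},{"grip": 0,"xyz": [-36,-25,0],"angular": [0,0,0]},{"grip": 0,"xyz": [-40,-30,0],"angular": [0,0,0]},{"grip": 0,"xyz": [-43,-36,0],"angular": [0,0,0]},{"grip": 0,"xyz": [-46,-41,0],"angular": [0,0,0]}])

```text
time_s: 4.85
tcp_pos: [0.5362, -0.0467, 0.1564]
ee_rot: [[0.523, -0.853, -0.0], [-0.853, -0.523, 0.0], [-0.0, 0.0, -1.0]]
wrist_force: [-2.6, -1.3, -0.1]
gripper_width: 0.006
gripper_force: 1.4
```

Emit:
move_arm(series=[{"grip": 0,"xyz": [-2,-6,0],"angular": [0,0,0]},{"grip": 0,"xyz": [-4,-12,0],"angular": [0,0,0]},{"grip": 0,"xyz": [-5,-19,0],"angular": [0,0,0]},{"grip": 0,"xyz": [-6,-25,0],"angular": [0,0,0]},{"grip": 0,"xyz": [-6,-31,0],"angular": [0,0,0]},{"grip": 0,"xyz": [-6,-38,0],"angular": [0,0,0]},{"grip": 0,"xyz": [-5,-44,0],"angular": [0,0,0]},{"grip": 0,"xyz": [-3,-50,0],"angular": [0,0,0]},{"grip": 0,"xyz": [-1,-56,0],"angular": [0,0,0]},{"grip": 0,"xyz": [2,-62,0],"angular": [0,0,0]}])

```text
time_s: 5.85
tcp_pos: [0.5904, -0.0162, 0.1565]
ee_rot: [[0.523, -0.852, 0.0], [-0.852, -0.523, 0.001], [-0.0, -0.0, -1.0]]
wrist_force: [-3.1, -0.2, -0.3]
gripper_width: 0.003
gripper_force: 1.6
```

```bash
python3 - <<'E'
from station import r
import cv2,numpy as np
s=r.sense();print(s['tcp_pos'],s['wrist_force'],s['moment'],s['joints'])
q=s['tcp_pos'][:2]-[.5953,-.0888];print(np.degrees(np.arctan2(q[1],q[0])),np.hypot(*q))
a,b=[r.capture(n)['img'][:,:,::-1] for n in('side','scene')]
cv2.imwrite('pics/m4.png',np.hstack([cv2.resize(a[150:350,250:450],(400,400)),cv2.resize(b[120:270,180:330],(400,400))]))
E
```

```text
[ 0.59044699 -0.01616447  0.15650848] [-3.05812942 -0.22773208 -0.31494053] [0.12530652 0.92402988 0.02088333] [ 1.41146752e+01  2.32402600e+01 -1.17069191e+01 -3.35581362e-02
 -5.50346984e+01  1.74235721e+01]
93.82243057364194 0.07279747528953093
```

View pics/m4.png

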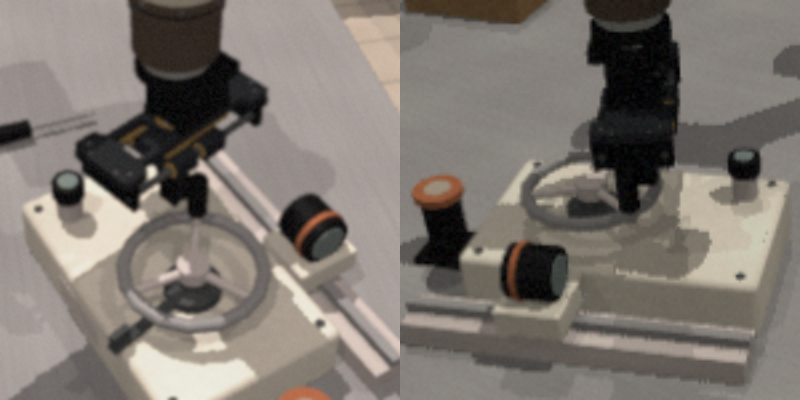

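The post, at (198,195) in the left panel, is about a third of the way round with the fingers right behind it, and everything else is untouched. I continue.

Emit:
move_arm(series=[{"grip": 0,"xyz": [3,-6,0],"angular": [0,0,0]},{"grip": 0,"xyz": [6,-11,0],"angular": [0,0,0]},{"grip": 0,"xyz": [10,-16,0],"angular": [0,0,0]},{"grip": 0,"xyz": [15,-20,0],"angular": [0,0,0]},{"grip": 0,"xyz": [20,-24,0],"angular": [0,0,0]},{"grip": 0,"xyz": [25,-28,0],"angular": [0,0,0]},{"grip": 0,"xyz": [30,-31,0],"angular": [0,0,0]},{"grip": 0,"xyz": [36,-34,0],"angular": [0,0,0]},{"grip": 0,"xyz": [42,-36,0],"angular": [0,0,0]},{"grip": 0,"xyz": [48,-38,0],"angular": [0,0,0]}])

```text
time_s: 6.95
tcp_pos: [0.6471, -0.0383, 0.1565]
ee_rot: [[0.522, -0.853, -0.002], [-0.853, -0.522, -0.0], [-0.001, 0.002, -1.0]]
wrist_force: [-3.9, 1.1, 0.6]
gripper_width: 0.008
gripper_force: 1.9
```

Emit:
move_arm(series=[{"grip": 0,"xyz": [6,-1,0],"angular": [0,0,0]},{"grip": 0,"xyz": [13,-2,0],"angular": [0,0,0]},{"grip": 0,"xyz": [19,-2,0],"angular": [0,0,0]},{"grip": 0,"xyz": [25,-2,0],"angular": [0,0,0]},{"grip": 0,"xyz": [32,-1,0],"angular": [0,0,0]},{"grip": 0,"xyz": [38,1,0],"angular": [0,0,0]},{"grip": 0,"xyz": [44,3,0],"angular": [0,0,0]},{"grip": 0,"xyz": [50,6,0],"angular": [0,0,0]},{"grip": 0,"xyz": [55,9,0],"angular": [0,0,0]},{"grip": 0,"xyz": [61,12,0],"angular": [0,0,0]}])

```text
time_s: 7.95
tcp_pos: [0.6697, -0.0965, 0.1569]
ee_rot: [[0.523, -0.852, 0.002], [-0.852, -0.523, -0.0], [0.001, -0.001, -1.0]]
wrist_force: [1.6, 2.6, -1.5]
gripper_width: 0.001
gripper_force: 1.3
```

Emit:
move_arm(series=[{"grip": 0,"xyz": [4,4,0],"angular": [0,0,0]},{"grip": 0,"xyz": [9,9,0],"angular": [0,0,0]},{"grip": 0,"xyz": [13,14,0],"angular": [0,0,0]},{"grip": 0,"xyz": [17,19,0],"angular": [0,0,0]},{"grip": 0,"xyz": [20,24,0],"angular": [0,0,0]},{"grip": 0,"xyz": [23,30,0],"angular": [0,0,0]},{"grip": 0,"xyz": [25,36,0],"angular": [0,0,0]},{"grip": 0,"xyz": [27,42,0],"angular": [0,0,0]},{"grip": 0,"xyz": [28,48,0],"angular": [0,0,0]},{"grip": 0,"xyz": [29,55,0],"angular": [0,0,0]}])

```text
time_s: 8.95
tcp_pos: [0.6371, -0.1496, 0.1568]
ee_rot: [[0.523, -0.852, 0.001], [-0.852, -0.523, -0.0], [0.0, -0.001, -1.0]]
wrist_force: [2.6, 2.7, 2.7]
gripper_width: 0.002
gripper_force: 1.9
```

Emit:
move_arm(series=[{"grip": 0,"xyz": [0,6,0],"angular": [0,0,0]},{"grip": 0,"xyz": [-1,12,0],"angular": [0,0,0]},{"grip": 0,"xyz": [-2,19,0],"angular": [0,0,0]},{"grip": 0,"xyz": [-3,25,0],"angular": [0,0,0]},{"grip": 0,"xyz": [-5,31,0],"angular": [0,0,0]},{"grip": 0,"xyz": [-8,37,0],"angular": [0,0,0]},{"grip": 0,"xyz": [-11,42,0],"angular": [0,0,0]},{"grip": 0,"xyz": [-15,47,0],"angular": [0,0,0]},{"grip": 0,"xyz": [-15,47,0],"angular": [0,0,0]}])

```text
time_s: 9.85
tcp_pos: [0.5875, -0.1613, 0.1562]
ee_rot: [[0.522, -0.853, -0.003], [-0.853, -0.522, 0.0], [-0.002, 0.003, -1.0]]
wrist_force: [0.4, -0.0, 1.2]
gripper_width: 0.006
gripper_force: 0.4
```

```bash
python3 - <<'E'
from station import r
import cv2,numpy as np,pickle
s=r.sense();print(s['tcp_pos'],s['wrist_force'])
q=s['tcp_pos'][:2]-[.5953,-.0888];print(np.degrees(np.arctan2(q[1],q[0])),np.hypot(*q))
a,b=[r.capture(n)['img'][:,:,::-1] for n in('side','scene')]
cv2.imwrite('pics/m5.png',np.hstack([cv2.resize(a[215:365,250:400],(400,400)),cv2.resize(b[120:270,180:330],(400,400))]))
E
```

```text
[ 0.58754233 -0.16126893  0.15622715] [ 0.36289078 -0.01534076  1.22788914]
-96.11014151819374 0.07288297249198812
```

View pics/m5.png

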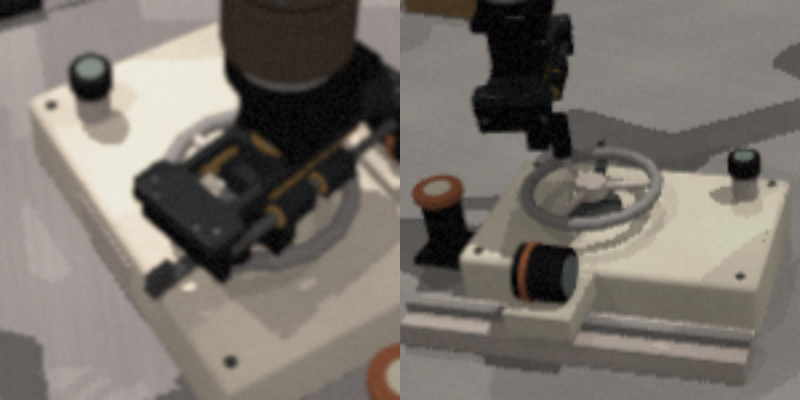

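The pusher is at φ=−96°, and in the scene panel the post stands just ahead of the fingers. I advance to φ≈−123°, back off and lift to compare with the first image.

Emit:
move_arm(series=[{"grip": 0,"xyz": [-4,5,0],"angular": [0,0,0]},{"grip": 0,"xyz": [-8,10,0],"angular": [0,0,0]},{"grip": 0,"xyz": [-13,14,0],"angular": [0,0,0]},{"grip": 0,"xyz": [-18,18,0],"angular": [0,0,0]},{"grip": 0,"xyz": [-22,20,0],"angular": [0,0,0]},{"grip": 0,"xyz": [-26,21,0],"angular": [0,0,0]},{"grip": 0,"xyz": [-26,21,0],"angular": [0,0,0]},{"grip": 0,"xyz": [-26,21,0],"angular": [0,0,0]}])

```text
time_s: 10.75
tcp_pos: [0.5575, -0.1495, 0.1566]
ee_rot: [[0.523, -0.852, -0.001], [-0.852, -0.523, 0.001], [-0.001, 0.001, -1.0]]
wrist_force: [-0.2, -0.9, -0.2]
gripper_width: 0.006
gripper_force: 0.0
```

Emit:
move_arm(series=[{"grip": 0,"xyz": [6,0,0],"angular": [0,0,0]},{"grip": 0,"xyz": [12,0,0],"angular": [0,0,0]},{"grip": 0,"xyz": [12,0,-30],"angular": [0,0,0]},{"grip": 0,"xyz": [12,0,-70],"angular": [0,0,0]},{"grip": 0,"xyz": [12,0,-110],"angular": [0,0,0]},{"grip": 0,"xyz": [12,0,-140],"angular": [0,0,0]},{"grip": 0,"xyz": [12,0,-150],"angular": [0,0,0]}])

```text
time_s: 11.45
tcp_pos: [0.5657, -0.161, 0.3108]
ee_rot: [[0.523, -0.853, 0.007], [-0.853, -0.523, -0.001], [0.005, -0.006, -1.0]]
wrist_force: [0.2, -0.5, 0.3]
gripper_width: 0.005
gripper_force: 0.0
```

```bash
cat > look.py <<'E'
from station import r
import pickle,numpy as np,sys
from h import *
d=pickle.load(open('d.pkl','rb'));ax=np.array([.5953,-.0888])
# edges of the whole wheel's handle + spokes: compare handle-top by matching a rendered patch from image 0
for n,(u,v) in {'scene':(252.1,161.1),'side':(321,284.3)}.items():
    c=r.capture(n);pickle.dump(c,open(f'last_{n}.pkl','wb'))
    g0=cv2.cvtColor(d[n]['img'],cv2.COLOR_RGB2GRAY);g=cv2.cvtColor(c['img'],cv2.COLOR_RGB2GRAY)
    x,y=round(u),round(v);T=g0[y-6:y+12,x-8:x+9]
    W=g[y-46:y+52,x-58:x+59]
    m=cv2.matchTemplate(W,T,cv2.TM_CCOEFF_NORMED);_,s,_,l=cv2.minMaxLoc(m)
    def sub(a,b,c):return .5*(a-c)/(a-2*b+c)
    i,j=l[1],l[0]
    dx=j-50+sub(*m[i,j-1:j+2]);dy=i-40+sub(*m[i-1:i+2,j])
    for e in ((0,0),(dx,dy)):
        p=atz(c,(u+e[0],v+e[1]),.16)[:2];q=p-ax;print(n,np.round(e,2),round(float(s),3),p.round(4),'ang',np.degrees(np.arctan2(q[1],q[0])).round(2)%360,np.hypot(*q).round(4))
s=r.sense();print(s['tcp_pos'],s['wrist_force'])
E
python3 look.py; python3 - <<'E'
import pickle,cv2,numpy as np
a=pickle.load(open('last_side.pkl','rb'))['img'][215:365,250:400,::-1];b=pickle.load(open('last_scene.pkl','rb'))['img'][120:220,200:300,::-1]
cv2.imwrite('pics/m6.png',np.hstack([cv2.resize(a,(400,400),interpolation=2),cv2.resize(b,(400,400),interpolation=2)]))
E
```

```text
scene [0 0] 0.967 [ 0.5372 -0.1239] ang 211.15 0.0679
scene [-2.94  0.29] 0.967 [ 0.5425 -0.1307] ang 218.39 0.0674
side [0 0] 0.873 [ 0.5356 -0.124 ] ang 210.52 0.0693
side [3.04 1.97] 0.873 [ 0.54   -0.1297] ang 216.5 0.0688
[ 0.56481671 -0.16051708  0.30793659] [-0.100425   -0.65838777 -0.24247488]
```

The handle is about 6.8° (≈8.3 mm) short, from template matching. I come down behind it and push 7 mm further along −x.

Emit:
move_arm(series=[{"grip": 0,"xyz": [0,0,30],"angular": [0,0,0]},{"grip": 0,"xyz": [0,0,70],"angular": [0,0,0]},{"grip": 0,"xyz": [0,0,110],"angular": [0,0,0]},{"grip": 0,"xyz": [0,0,140],"angular": [0,0,0]},{"grip": 0,"xyz": [0,0,150],"angular": [0,0,0]},{"grip": 0,"xyz": [-4,0,150],"angular": [0,0,0]},{"grip": 0,"xyz": [-9,0,150],"angular": [0,0,0]},{"grip": 0,"xyz": [-14,0,150],"angular": [0,0,0]},{"grip": 0,"xyz": [-19,0,150],"angular": [0,0,0]},{"grip": 0,"xyz": [-19,0,150],"angular": [0,0,0]}])

```text
time_s: 12.55
tcp_pos: [0.5546, -0.1435, 0.158]
ee_rot: [[0.523, -0.852, 0.003], [-0.852, -0.523, -0.0], [0.001, -0.002, -1.0]]
wrist_force: [0.5, -0.2, 0.3]
gripper_width: 0.006
gripper_force: 0.2
```

Emit:
move_arm(series=[{"grip": 0,"xyz": [0,0,0],"angular": [0,0,0]},{"grip": 0,"xyz": [0,0,0],"angular": [0,0,0]},{"grip": 0,"xyz": [6,0,0],"angular": [0,0,0]},{"grip": 0,"xyz": [12,0,0],"angular": [0,0,0]},{"grip": 0,"xyz": [12,0,-30],"angular": [0,0,0]},{"grip": 0,"xyz": [12,0,-70],"angular": [0,0,0]},{"grip": 0,"xyz": [12,0,-110],"angular": [0,0,0]},{"grip": 0,"xyz": [12,0,-140],"angular": [0,0,0]},{"grip": 0,"xyz": [12,0,-150],"angular": [0,0,0]}])

```text
time_s: 13.45
tcp_pos: [0.562, -0.1551, 0.3106]
ee_rot: [[0.522, -0.853, 0.007], [-0.853, -0.523, -0.001], [0.005, -0.005, -1.0]]
wrist_force: [-0.2, -0.7, 0.3]
gripper_width: 0.005
gripper_force: 0.0
```

```bash
python3 look.py
```

```text
scene [0 0] 0.981 [ 0.5372 -0.1239] ang 211.15 0.0679
scene [-0.88  0.1 ] 0.981 [ 0.5388 -0.1259] ang 213.3 0.0676
side [0 0] 0.973 [ 0.5356 -0.124 ] ang 210.52 0.0693
side [0.85 0.63] 0.973 [ 0.5368 -0.1258] ang 212.3 0.0692
[ 0.56111093 -0.15463764  0.30781046] [-0.08658709  0.7023654  -0.43051719]
```

About 2.0° (≈2.4 mm) remains, so I push 2 mm more.

Emit:
move_arm(series=[{"grip": 0,"xyz": [0,0,30],"angular": [0,0,0]},{"grip": 0,"xyz": [0,0,70],"angular": [0,0,0]},{"grip": 0,"xyz": [0,0,110],"angular": [0,0,0]},{"grip": 0,"xyz": [0,0,140],"angular": [0,0,0]},{"grip": 0,"xyz": [0,0,150],"angular": [0,0,0]},{"grip": 0,"xyz": [-4,0,150],"angular": [0,0,0]},{"grip": 0,"xyz": [-8,0,150],"angular": [0,0,0]},{"grip": 0,"xyz": [-11,0,150],"angular": [0,0,0]},{"grip": 0,"xyz": [-14,0,150],"angular": [0,0,0]},{"grip": 0,"xyz": [-14,0,150],"angular": [0,0,0]}])

```text
time_s: 14.55
tcp_pos: [0.5539, -0.1421, 0.1581]
ee_rot: [[0.523, -0.852, 0.003], [-0.852, -0.523, -0.0], [0.002, -0.003, -1.0]]
wrist_force: [0.8, -0.6, 0.6]
gripper_width: 0.009
gripper_force: 0.4
```

Emit:
move_arm(series=[{"grip": 0,"xyz": [0,0,0],"angular": [0,0,0]},{"grip": 0,"xyz": [0,0,0],"angular": [0,0,0]},{"grip": 0,"xyz": [6,0,0],"angular": [0,0,0]},{"grip": 0,"xyz": [12,0,0],"angular": [0,0,0]},{"grip": 0,"xyz": [12,0,-30],"angular": [0,0,0]},{"grip": 0,"xyz": [12,0,-70],"angular": [0,0,0]},{"grip": 0,"xyz": [12,0,-110],"angular": [0,0,0]},{"grip": 0,"xyz": [12,0,-140],"angular": [0,0,0]},{"grip": 0,"xyz": [12,0,-150],"angular": [0,0,0]}])

```text
time_s: 15.45
tcp_pos: [0.5608, -0.1533, 0.3104]
ee_rot: [[0.522, -0.853, 0.007], [-0.853, -0.523, -0.001], [0.004, -0.005, -1.0]]
wrist_force: [0.8, -0.2, 0.3]
gripper_width: 0.005
gripper_force: 0.0
```

```bash
python3 look.py; python3 - <<'E'
import pickle,cv2,numpy as np
a=pickle.load(open('last_side.pkl','rb'))['img'][215:365,250:400,::-1];b=pickle.load(open('last_scene.pkl','rb'))['img'][120:270,180:330,::-1]
cv2.imwrite('pics/m7.png',np.hstack([cv2.resize(a,(400,400),interpolation=2),cv2.resize(b,(400,400),interpolation=2)]))
E
```

```text
scene [0 0] 0.971 [ 0.5372 -0.1239] ang 211.15 0.0679
scene [-0.3   0.29] 0.971 [ 0.5389 -0.1237] ang 211.75 0.0663
side [0 0] 0.975 [ 0.5356 -0.124 ] ang 210.52 0.0693
side [0.46 0.36] 0.975 [ 0.5362 -0.125 ] ang 211.5 0.0693
[ 0.55997194 -0.15283128  0.30770723] [0.19705169 0.69927854 0.26980568]
```

View pics/m7.png

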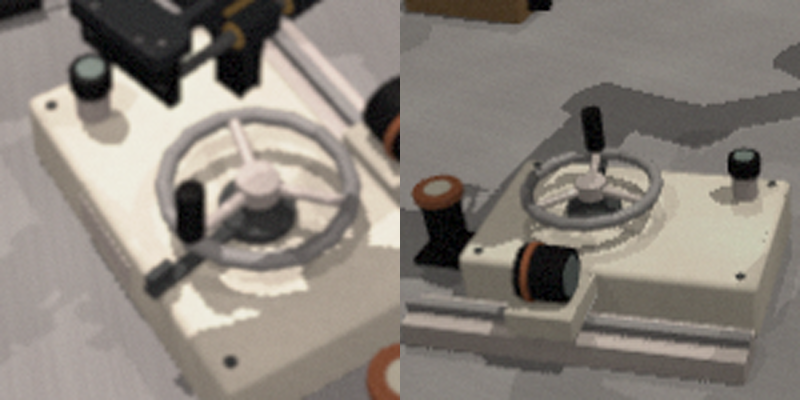

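The handle stands in line with the pointer, with its post at (190,210) and the pointer at (160,272) in the left panel. About 0.8° remains, so I nudge 1 mm more.

Emit:
move_arm(series=[{"grip": 0,"xyz": [0,0,30],"angular": [0,0,0]},{"grip": 0,"xyz": [0,0,70],"angular": [0,0,0]},{"grip": 0,"xyz": [0,0,110],"angular": [0,0,0]},{"grip": 0,"xyz": [0,0,140],"angular": [0,0,0]},{"grip": 0,"xyz": [0,0,150],"angular": [0,0,0]},{"grip": 0,"xyz": [-4,0,150],"angular": [0,0,0]},{"grip": 0,"xyz": [-8,0,150],"angular": [0,0,0]},{"grip": 0,"xyz": [-11,0,150],"angular": [0,0,0]},{"grip": 0,"xyz": [-13,0,150],"angular": [0,0,0]},{"grip": 0,"xyz": [-13,0,150],"angular": [0,0,0]}])

```text
time_s: 16.55
tcp_pos: [0.5535, -0.1414, 0.1581]
ee_rot: [[0.523, -0.852, 0.003], [-0.852, -0.523, -0.0], [0.002, -0.003, -1.0]]
wrist_force: [1.5, -1.9, 1.2]
gripper_width: 0.004
gripper_force: 0.6
```

Emit:
move_arm(series=[{"grip": 0,"xyz": [0,0,0],"angular": [0,0,0]},{"grip": 0,"xyz": [0,0,0],"angular": [0,0,0]},{"grip": 0,"xyz": [6,0,0],"angular": [0,0,0]},{"grip": 0,"xyz": [12,0,0],"angular": [0,0,0]},{"grip": 0,"xyz": [12,0,-30],"angular": [0,0,0]},{"grip": 0,"xyz": [12,0,-70],"angular": [0,0,0]},{"grip": 0,"xyz": [12,0,-110],"angular": [0,0,0]},{"grip": 0,"xyz": [12,0,-140],"angular": [0,0,0]},{"grip": 0,"xyz": [12,0,-150],"angular": [0,0,0]}])

```text
time_s: 17.45
tcp_pos: [0.5602, -0.1523, 0.3103]
ee_rot: [[0.523, -0.853, 0.006], [-0.853, -0.523, -0.001], [0.004, -0.005, -1.0]]
wrist_force: [1.3, -0.5, -0.2]
gripper_width: 0.008
gripper_force: 0.0
```

```bash
python3 look.py
```

```text
scene [0 0] 0.99 [ 0.5372 -0.1239] ang 211.15 0.0679
scene [-0.05  0.12] 0.99 [ 0.5378 -0.1237] ang 211.22 0.0672
side [0 0] 0.994 [ 0.5356 -0.124 ] ang 210.52 0.0693
side [0.16 0.12] 0.994 [ 0.5358 -0.1244] ang 210.86 0.0693
[ 0.55938241 -0.15197106  0.30761504] [ 0.11443189 -1.41394663 -0.21073443]
```

The handle is back within about 0.3° and the arm is clear, so I hand in.

```bash
python3 -c "
from station import r
print(r.finish_job())"
```

```text
the job is handed in; nothing more can be done
None
```

The hand wheel was pushed one full turn clockwise, and the handle is back at the pointer to within about 0.3° by camera. The arm was clear, the loose items were never approached, and the job was handed in at about 17.5 s.

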